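# Lid the tiffin tin and take its outer cover off again

## Task

Slide the keeper on the wooden rail all the way open so its tongue no longer overhangs the tiffin tin, then pick up the two nested lids together from the tray by the inner lid's round knob and lower them onto the tin until the inner lid sits level in its mouth; do not drop them. Let go, then take the outer cover by its upright tab and lift it off alone, the inner lid staying seated undisturbed. Finish while holding the cover roughly level about 10 cm above where it sat, and leave the other things on the bench alone.

Things in the scene. Friction and masses are not known exactly. Their poses are not given: they have to be found in the camera images.
- holder: Fixed wooden board (225 x 250 x 15 mm) with an open aluminium tin and a rail block; on the left or right half of the bench, the tray on the other, turned up to 0.25 rad. Origin: on the bench under the tin's axis. Board: x -90 to 135, y -92 to 157 mm. Rail block: along y, centred at x = 108 mm, 36 mm wide, y -42 to 157 mm, top 80 mm above the bench.
- tin_mouth (a point): Centre of the round tin's mouth, at its rim, 80 mm above the bench. Tin outer diameter 136, inner 130 mm, inner floor 61 mm below the rim. When seated, the inner lid's origin is on this axis, 12 mm below this point (68 mm above the bench, radial play 3.5 mm), and the top of the outer cover's ring 10 mm above it.
- keeper (a joint): Steel keeper sliding on the rail block along the holder's +y, in m: 0 = tongue over the tin's middle, 0.115 = fully open, at its stop, clear of the lids. Starts at 0 to 0.04. Friction about 2 N, no spring, stays put. Its tongue (20 mm wide along y, holder x 44 to 92 mm, underside 93 mm above the bench) blocks the lids while over the tin.
- keeper_grip (a point): Top centre of the keeper's upright black grip, 139 mm above the bench, at holder x = 108 mm, y = joint value. A plate 10 mm thick along the sliding direction (this frame's y), 30 mm wide along x, rising 40 mm above the steel carriage (32 x 40 mm, top 99 mm above the bench).
- tray: Fixed square stainless tray, 190 x 190 mm, walls 10 mm high, floor 3 mm thick; origin at the centre of its underside on the bench. The lids start nested in it.
- inner_lid: Inner lid, aluminium, about 0.22 kg. Plug of diameter 123 mm (foot chamfered to 114), 12 mm deep; above it a flange of diameter 144 mm, z 12 to 18 mm; central knob. Origin: centre of the plug's underside, z up; 3 mm above the bench while in the tray. Lifting it by the knob lifts both lids, as the cover just rests on the flange.
- knob_top (a point): Top centre of the inner lid's upright black cylindrical knob, diameter 22 mm, 60 mm above the inner lid's origin. The knob passes through the cover's hole and stands 38 mm above the cover's ring.
- outer_lid: Outer cover, aluminium, about 0.11 kg: flat ring 4 mm thick, outer diameter 154, hole 32 mm, with a 4 mm skirt below its edge that loosely surrounds the inner lid's flange (2.5 mm play). Origin: on its axis at the ring's underside, z up; nested, it lies 18 mm above the inner lid's origin. Its one handle is the tab at its own x = -52 mm.
- tab_top (a point): Top centre of the cover's upright black tab, at x = -52, z = 36 mm of the cover: 10 mm thick along the cover's x (radial), 34 mm wide along its y, 32 mm tall above the ring. Gap between tab and knob 36 mm: open the fingers only part way. It starts on the robot's side of the lids, within 1.15 rad of -x.
- cup: Bystander: grey plastic cup, 76 mm wide, 95 mm tall; origin at the centre of its underside. Leave alone.
- mortar: Bystander: stone mortar, 120 mm wide, 75 mm tall, with its pestle; origin at the centre of its underside. Leave alone.
- basket: Bystander: bamboo rice basket, 130 mm wide, 90 mm tall; origin at the centre of its underside. Leave alone.
Not all that is in view belongs to the job. What is shaped like the inner_lid but blue or pink is not meant. Leave any orange look-alike of the outer_lid alone.

How it is judged:
By the outcome, as a careful person would: the job done as asked, in the order asked, and still so for the second after the job is handed in, while the arm keeps its last pose, push and grip.
It also fails if it takes over 72 s, if anything falls off the work surface, if the arm or the gripper's body presses on something with over 40 N, if the wrist force passes 120 N, or if a joint passes its speed limit or range.

## Robot

A 7-joint arm with a two-finger parallel gripper is mounted at the origin on the work surface. World frame = base frame: x ahead of the robot, y to its left, z up, the work surface at z = 0. Lengths are in m, angles in rad, forces in N, time in s.
With the tool pointing down it reaches from about 0.4 to 0.85 m from the base axis. Payload 4.4 kg.
Tool frame: the origin (TCP) lies where the fingers leave the gripper's body, on its centre line; the fingertips stand 97 mm ahead of it and the grasp point (between the pads) lies 78 mm ahead of it; z points along the fingers, y is the direction in which the jaws open and shut (so a half turn about z gives the same grasp; the last joint's range is limited). The gripper opens to 94 mm and grips with 3 to 60 N. Pads are 16 mm wide; open, the fingers measure 119 mm over their backs; the gripper's body (75 mm by 177 mm) begins 78 mm behind the grasp point.
Start: joints at [1.081, 0.628, 0.038, 1.517, -0.027, 0.996, -0.02], TCP at [0.267, -0.592, 0.303] pointing down, gripper open.
Joint ranges: [-3.06, 3.06], [-0.37, 2.12], [-1.25, 1.32], [0.18, 2.47], [-1.1, 4.24], [0.23, 1.98], [-2.94, 2.94]. Speed limits (rad/s): [2.57, 2.57, 3.14, 3.14, 3.14, 3.14, 3.14].

## Interface

Orientations are given as [roll, pitch, yaw] about the fixed x, y, z axes, in that order (R = Rz(yaw) Ry(pitch) Rx(roll)).
In Python, from plant import robot gives the robot as it stands.
- The arm moves only by the tool jog_arm, never from a script. Its argument "moves" is a list of rows, each a list of 2 entries, a list of its own where there are three numbers: the shift along the tool's x, y, z in m, then the turn about the tool's z in degrees. In form: [[[x, y, z], turn], ...]. A call has 1 to 8 rows; each row shifts and turns the pose as measured when the row begins, along the tool's axes as they then stand; what a row does not reach is not made up. A row lasts 1/12 s, in which the tool goes at most 41.7 mm and 7.16 degrees, less where a joint would pass 70% of its speed; a pose out of reach is approached as far as the arm can. A call is refused whole if a number of a shift passes 0.0417 or a number of a turn 7.16, either way. A call with a gripper value outside its range is refused whole. "claw" is the opening, from 0 (shut) to 1 (fully open), set as the call begins (left out, the last holds). The fingers move at their own pace and stop on an object; "force" is the grip in N (left out, the last holds). Time passes only in rows, so rows that do not move let the fingers close. It gives the time, the measured TCP pose, the force and the opening at its end, in the units of the state.
- robot.sense(): the state, without advancing time (a new reading comes with each control period).
- robot.camera(name): name is "side" or "top"; returns a dict with "pixels" (480x640x3 uint8, blue, green, red), "intrinsics" (3x3 intrinsics, pixels), "extrinsics" (4x4, takes a point from camera to world coordinates). Camera axes: x right, y down, z forward; pixel columns grow to the right and rows downward; lengths in m; the calibration is good to about 2 mm. A picture is of the moment at which its call begins. There is no depth.
- robot.finish_job(): hands the job in, once; it reports no verdict.
The state is a dict: "time": time; "joint_positions": joint angles; "qvel": joint speeds; "joint_efforts": joint torques, N m; "eef_pos": TCP position; "orientation": TCP orientation; "wrist_force": force on the tool from outside, world axes, zero at the start; "torque": the same for the moment, N m; "width": opening from 0.0 (shut) to 1.0 (fully open).
Only numpy, scipy, OpenCV 4.12 (cv2) and the standard library are available. Lean on these libraries where they do the work, as an engineer would, in place of code of your own. Each camera call takes 0.05 s, during which the arm holds its last target.

## Working session

There is one attempt and no reset: what is moved stays moved. The work goes in short steps, Python scripts to look and compute and a tool call to move; the robot and the scene stay as the last step left them, time stands still between calls to the robot, and variables do not carry over. Pictures are saved under pics/ and viewed, and the job is handed in when it is done.

Besides the shell and the picture viewer there is one more tool, called after "Call:" in YAML: its name, and indented under it one key for each argument. jog_arm: Moves the arm, as the interface text tells. Its arguments: {"type":"object","properties":{"moves":{"type":"array","items":{"type":"array"}},"claw":{"type":"number"},"force":{"type":"number"}},"required":["moves"]}

```bash
ls; mkdir -p pics; python3 - <<'E'
from plant import robot
import cv2
s=robot.sense();print(s)
for n in("top","side"):
    c=robot.camera(n);cv2.imwrite(f"pics/{n}0.png",c["pixels"]);print(n,c["intrinsics"],c["extrinsics"])
E
```

```text
pics
{'time': 0.0, 'joint_positions': array([ 1.08115111,  0.62933921,  0.03842273,  1.5183387 , -0.02702149,
        0.99629228, -0.02001831]), 'qvel': array([-3.80710491e-04,  1.29623299e-03,  1.59022429e-04, -1.35619659e-03,
        1.79206403e-03,  4.53440745e-05, -1.06753962e-03]), 'joint_efforts': array([-2.00033071e-03, -5.49725747e+01,  1.14292234e+00, -1.86632895e+01,
       -5.21727127e-02,  2.37782893e-02,  1.65086099e-04]), 'eef_pos': array([ 0.26717244, -0.59203308,  0.30176745]), 'orientation': array([-3.13973214e+00, -5.70947421e-06,  4.23831415e-01]), 'wrist_force': array([0.13736119, 0.26308136, 0.02095519]), 'torque': array([0.01436185, 0.03950459, 0.01731298]), 'width': 0.9964830670596271}
top [[460.92774064   0.         314.46368719]
 [  0.         460.92774064 233.80609396]
 [  0.           0.           1.        ]] [[-0.00915688 -0.9958396   0.09066226  0.43044363]
 [-0.99994054  0.00858204 -0.00672827  0.1089396 ]
 [ 0.00592222 -0.09071848 -0.99585897  1.23681742]
 [ 0.          0.          0.          1.        ]]
side [[556.15237636   0.         313.88230919]
 [  0.         556.15237636 238.56686208]
 [  0.           0.           1.        ]] [[-9.74890155e-01 -1.59905562e-01  1.54981926e-01  3.44158683e-01]
 [-2.22685297e-01  6.97957230e-01 -6.80637174e-01  8.90133152e-01]
 [ 6.66913839e-04 -6.98058676e-01 -7.16040250e-01  9.65023535e-01]
 [ 0.00000000e+00  0.00000000e+00  0.00000000e+00  1.00000000e+00]]
```

View pics/top0.png

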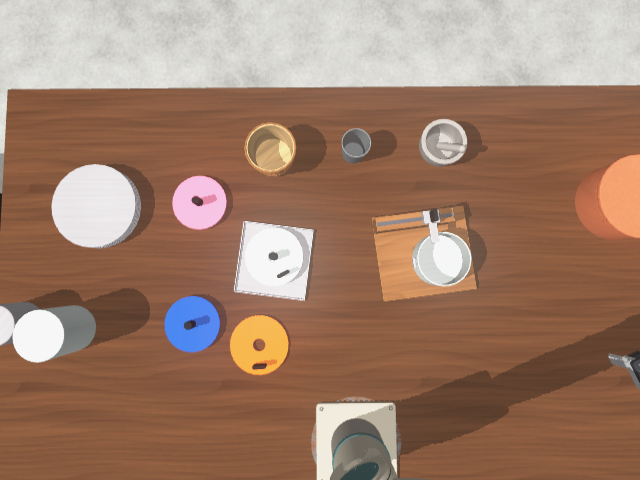

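View pics/side0.png

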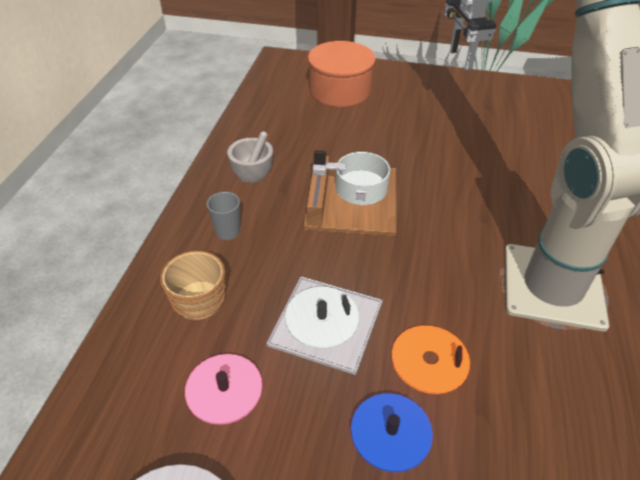

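The top view shows the holder at right: tin mouth near (441,258), keeper grip at (431,216), rail running left. The tray is at left with the white nested lids: knob (273,256), tab (284,272). The look-alikes are pink (199,202), blue (192,323) and orange (259,345). I'll confirm these in enlarged crops and measure from them.

```bash
cat > h.py <<'E'
import numpy as np, cv2
def ray(c,u,v):
    K=c["intrinsics"];E=c["extrinsics"];d=E[:3,:3]@np.linalg.solve(K,[u,v,1.]);return E[:3,3],d
def back(c,u,v,z):
    o,d=ray(c,u,v);return o+d*(z-o[2])/d[2]
def proj(c,p):
    E=c["extrinsics"];q=E[:3,:3].T@(np.asarray(p,float)-E[:3,3]);q=c["intrinsics"]@q;return q[:2]/q[2]
def crop(c,x0,y0,x1,y1,f,name):
    im=cv2.resize(c["pixels"][y0:y1,x0:x1],None,fx=f,fy=f,interpolation=cv2.INTER_CUBIC);cv2.imwrite("pics/"+name+".png",im);return im
E
python3 - <<'E'
from plant import robot
from h import *
import pickle
C={n:robot.camera(n) for n in("top","side")}
pickle.dump(C,open("c0.pkl","wb"))
a=crop(C["top"],230,215,330,305,4,"t1");b=crop(C["top"],368,200,488,305,4,"t2")
d=crop(C["side"],260,270,390,375,4,"s1");e=crop(C["side"],300,145,405,240,4,"s2")
def pad(i):
    o=np.zeros((420,520,3),np.uint8);o[:min(420,i.shape[0]),:min(520,i.shape[1])]=i[:420,:520];return o
m=np.vstack([np.hstack([pad(a),pad(b)]),np.hstack([pad(d),pad(e)])]);
cv2.imwrite("pics/top_m.png",m[:420][:, :][:, :1040] if 0 else cv2.resize(m[:420],(800,323)));cv2.imwrite("pics/side_m.png",cv2.resize(m[420:],(800,323)))
E
```

```text
(no output)
```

View pics/t1.png

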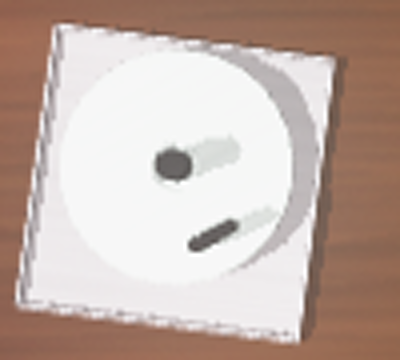

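View pics/t2.png

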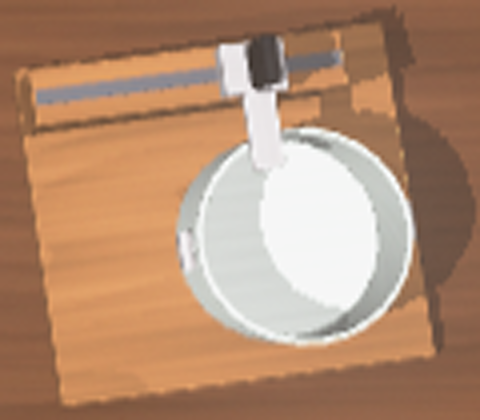

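View pics/s1.png

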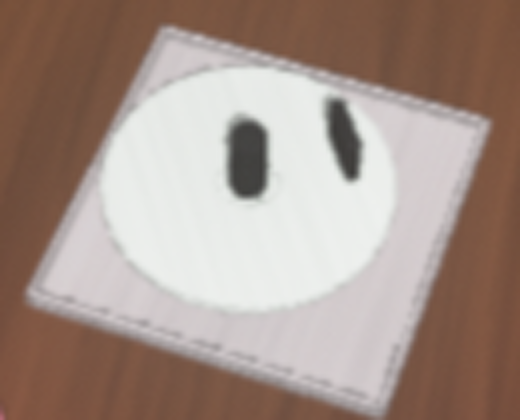

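View pics/s2.png

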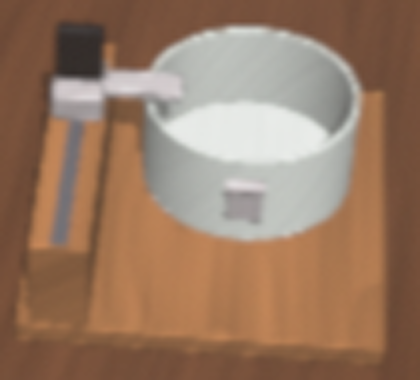

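```bash
cat > m.py <<'E'
import pickle
from h import *
C=pickle.load(open("c0.pkl","rb"));T=C["top"];S=C["side"]
def cc(c,x0,y0,z,pts): return [back(c,(x+.5)/4-.5+x0,(y+.5)/4-.5+y0,z) for x,y in pts]
np.set_printoptions(precision=4,suppress=True)
print("lid knob t",cc(T,230,215,.063,[(172,162)]),"s",cc(S,260,270,.063,[(247,130)]))
print("disc c",cc(T,230,215,.025,[(176,167),(60,167),(292,167),(176,50),(176,285)]))
print("disc side",cc(S,260,270,.025,[(248,189),(100,186),(396,190),(248,66),(248,312)]))
t=cc(T,230,215,.057,[(190,245),(237,224)]) ;print("tab",t)
k=cc(T,368,200,.139,[(264,60)]);print("grip top",k, "s",cc(S,300,145,.139,[(80,33)]))
print("tin rim",cc(T,368,200,.080,[(198,236),(412,236),(305,128),(305,344),(305,236)]),"s",cc(S,300,145,.08,[(145,95),(360,95),(252,27),(252,163)]))
r=cc(T,368,200,.080,[(17,72),(33,132)]);print("rail left end",r)
b=cc(T,368,200,.015,[(62,405),(437,354)]);print("board front",b,np.arctan2(b[0][0]-b[1][0],b[0][1]-b[1][1]))
E
python3 m.py
```

```text
lid knob t [array([0.4837, 0.208 , 0.063 ])] s [array([0.4842, 0.2057, 0.063 ])]
disc c [array([0.4822, 0.2086, 0.025 ]), array([0.4828, 0.2847, 0.025 ]), array([0.4815, 0.1324, 0.025 ]), array([0.5594, 0.2085, 0.025 ]), array([0.4051, 0.2087, 0.025 ])]
disc side [array([0.4814, 0.2143, 0.025 ]), array([0.5568, 0.2296, 0.025 ]), array([0.4064, 0.1978, 0.025 ]), array([0.4989, 0.1339, 0.025 ]), array([0.4655, 0.2874, 0.025 ])]
tab [array([0.431 , 0.1971, 0.057 ]), array([0.4441, 0.1671, 0.057 ])]
grip top [array([ 0.5742, -0.1854,  0.139 ])] s [array([ 0.5743, -0.183 ,  0.139 ])]
tin rim [array([ 0.471 , -0.1561,  0.08  ]), array([ 0.4698, -0.2907,  0.08  ]), array([ 0.5385, -0.2257,  0.08  ]), array([ 0.403, -0.221,  0.08 ]), array([ 0.4704, -0.2234,  0.08  ])] s [array([ 0.5367, -0.2058,  0.08  ]), array([ 0.4039, -0.2362,  0.08  ]), array([ 0.4822, -0.2911,  0.08  ]), array([ 0.4598, -0.1553,  0.08  ])]
rail left end [array([ 0.5756, -0.0445,  0.08  ]), array([ 0.5374, -0.0538,  0.08  ])]
board front [array([ 0.3631, -0.0782,  0.015 ]), array([ 0.394 , -0.3266,  0.015 ])] -0.12414127840923067
```

Holder yaw is about +0.124 rad, tin axis (0.4705, -0.223), and keeper joint about 0.026. The lid axis is (0.482, 0.208), with the tab 52 mm out at about 210° (expected 52 mm). The disc measures 152–154 mm and the tin 135 mm, both matching the given sizes. The white lids in the tray are the target, since they are the only nested pair with both a knob and a tab, and they are neither blue, pink nor orange. The crop confirms it.

```bash
cat > pl.py <<'E'
# usage: pl.py x y z yaw [step]  -> rows to go
import sys,numpy as np
from plant import robot
s=robot.sense();p=s["eef_pos"].copy();o=s["orientation"];yaw=o[2]
t=np.array([float(a) for a in sys.argv[1:4]]);ty=float(sys.argv[4]);st=float(sys.argv[5]) if len(sys.argv)>5 else .04
print("t %.2f pos %s rpy %s w %.3f F %s q7 %.2f"%(s["time"],p.round(4),o.round(4),s["width"],s["wrist_force"].round(1),s["joint_positions"][6]))
d=t-p;dy=(ty-yaw+np.pi)%(2*np.pi)-np.pi;tot=np.degrees(-dy)
n=max(1,int(np.ceil(max(np.linalg.norm(d)/st,abs(tot)/7))))
rows=[]
for i in range(n):
    w=d/n;c,s_=np.cos(yaw),np.sin(yaw)
    v=[round(w[0]*c+w[1]*s_,4),round(w[0]*s_-w[1]*c,4),round(-w[2],4)]
    rows.append([v,round(tot/n,2)]);yaw+=dy/n
print(n);
for r in rows:print(r,end=",")
print()
E
python3 pl.py .5745 -.1845 .300 .124
```

```text
t 0.20 pos [ 0.2672 -0.5922  0.3021] rpy [-3.1405 -0.      0.4238] w 0.999 F [ 0.7 -0.2 -0.6] q7 -0.02
13
[[np.float64(0.0344), np.float64(-0.0189), np.float64(0.0002)], np.float64(1.32)],[[np.float64(0.034), np.float64(-0.0197), np.float64(0.0002)], np.float64(1.32)],[[np.float64(0.0335), np.float64(-0.0204), np.float64(0.0002)], np.float64(1.32)],[[np.float64(0.0331), np.float64(-0.0212), np.float64(0.0002)], np.float64(1.32)],[[np.float64(0.0326), np.float64(-0.022), np.float64(0.0002)], np.float64(1.32)],[[np.float64(0.032), np.float64(-0.0227), np.float64(0.0002)], np.float64(1.32)],[[np.float64(0.0315), np.float64(-0.0234), np.float64(0.0002)], np.float64(1.32)],[[np.float64(0.031), np.float64(-0.0242), np.float64(0.0002)], np.float64(1.32)],[[np.float64(0.0304), np.float64(-0.0249), np.float64(0.0002)], np.float64(1.32)],[[np.float64(0.0298), np.float64(-0.0256), np.float64(0.0002)], np.float64(1.32)],[[np.float64(0.0292), np.float64(-0.0262), np.float64(0.0002)], np.float64(1.32)],[[np.float64(0.0286), np.float64(-0.0269), np.float64(0.0002)], np.float64(1.32)],[[np.float64(0.028), np.float64(-0.0276), np.float64(0.0002)], np.float64(1.32)],
```

Call:
jog_arm:
  moves:
    - [[0.034, -0.019, 0], 1.3]
    - [[0.034, -0.02, 0], 1.3]
    - [[0.034, -0.02, 0], 1.3]
    - [[0.033, -0.021, 0], 1.3]
    - [[0.033, -0.022, 0], 1.3]
    - [[0.032, -0.023, 0], 1.3]
    - [[0.032, -0.023, 0], 1.3]
    - [[0.031, -0.024, 0], 1.3]
  claw: 0.5
  force: 20

```text
time: 0.87
eef_pos: [0.4561, -0.3436, 0.2982]
orientation: [3.139, 0.008, 0.211]
wrist_force: [0.9, -0.5, 0.6]
width: 0.51
```

```bash
sed -i 's/rows.append(\[v,round/rows.append([[float(k) for k in v],float(round/; s|tot/n,2)\])|tot/n,2))])|' pl.py; python3 pl.py .5745 -.1845 .300 .124
```

```text
t 0.87 pos [ 0.4561 -0.3436  0.2982] rpy [3.1388 0.0083 0.2106] w 0.510 F [ 0.9 -0.5  0.6] q7 -0.71
5
[[0.0298, -0.0262, -0.0004], 0.99],[[0.0294, -0.0267, -0.0004], 0.99],[[0.0289, -0.0272, -0.0004], 0.99],[[0.0284, -0.0277, -0.0004], 0.99],[[0.0279, -0.0282, -0.0004], 0.99],
```

Call:
jog_arm:
  moves:
    - [[0.03, -0.026, 0], 1.0]
    - [[0.029, -0.027, 0], 1.0]
    - [[0.029, -0.027, 0], 1.0]
    - [[0.028, -0.028, 0], 1.0]
    - [[0.028, -0.028, 0], 1.0]
    - [[0, 0, 0], 0]
    - [[0, 0, 0], 0]

```text
time: 1.45
eef_pos: [0.5848, -0.1637, 0.2955]
orientation: [-3.14, 0.005, 0.134]
wrist_force: [-0.4, -1.6, -0.6]
width: 0.503
```

```bash
python3 pl.py .5745 -.1845 .203 .124 .025
```

```text
t 1.45 pos [ 0.5848 -0.1637  0.2955] rpy [-3.1395  0.0047  0.1341] w 0.503 F [-0.4 -1.6 -0.6] q7 -1.14
4
[[-0.0033, 0.0048, 0.0231], 0.14],[[-0.0032, 0.0048, 0.0231], 0.14],[[-0.0032, 0.0048, 0.0231], 0.14],[[-0.0032, 0.0048, 0.0231], 0.14],
```

Call:
jog_arm:
  moves:
    - [[-0.013, 0.019, 0], 0.5]
    - [[0, 0, 0], 0]
    - [[0, 0, 0], 0]

```text
time: 1.7
eef_pos: [0.5745, -0.1827, 0.2947]
orientation: [-3.138, 0.005, 0.13]
wrist_force: [-0.1, 2.1, -0.3]
width: 0.501
```

```bash
python3 pl.py .5745 -.1845 .203 .124 .02
```

```text
t 1.70 pos [ 0.5745 -0.1827  0.2947] rpy [-3.1379  0.0053  0.1298] w 0.501 F [-0.1  2.1 -0.3] q7 -1.11
5
[[-0.0, 0.0003, 0.0183], 0.07],[[-0.0, 0.0003, 0.0183], 0.07],[[-0.0, 0.0003, 0.0183], 0.07],[[-0.0, 0.0003, 0.0183], 0.07],[[-0.0, 0.0003, 0.0183], 0.07],
```

Call:
jog_arm:
  moves:
    - [[0, 0, 0.018], 0]
    - [[0, 0, 0.018], 0]
    - [[0, 0, 0.018], 0]
    - [[0, 0, 0.014], 0]
    - [[0, 0, 0.01], 0]
    - [[0, 0, 0], 0]
    - [[0, 0, 0], 0]

```text
time: 2.28
eef_pos: [0.5715, -0.1905, 0.2154]
orientation: [3.141, 0.004, 0.118]
wrist_force: [-0.0, 0.1, -0.3]
width: 0.497
```

```bash
python3 pl.py .5745 -.1845 .203 .124 .02; python3 - <<'E'
from plant import robot
from h import *
a=crop(robot.camera("side"),290,130,420,240,5,"k1")
E
```

```text
t 2.28 pos [ 0.5715 -0.1905  0.2154] rpy [3.1412 0.0037 0.1181] w 0.497 F [-0.   0.1 -0.3] q7 -1.10
1
[[0.0037, -0.0056, 0.0124], -0.34],
```

View pics/k1.png

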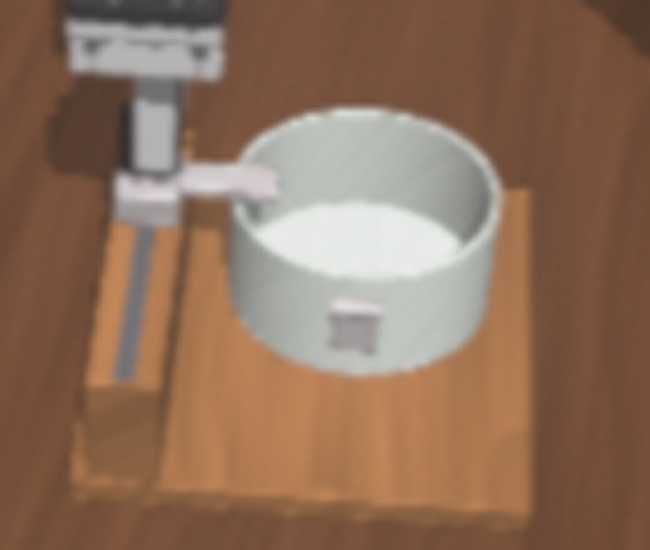

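The picture shows the gripper over the keeper (crop 155,150) with the near finger in front of the grip. The grip lies inside the 47 mm opening, and there is no contact force.

Call:
jog_arm:
  moves:
    - [[0.003, -0.006, 0.006], 0]
    - [[0, 0, 0.004], 0]
    - [[0, 0, 0], 0]
    - [[0, 0, 0], 0]

```text
time: 2.67
eef_pos: [0.5753, -0.1839, 0.2072]
orientation: [3.14, -0.001, 0.118]
wrist_force: [0.7, 1.1, -0.9]
width: 0.501
```

Call:
jog_arm:
  moves:
    - [[0, 0, 0], 0]
    - [[0, 0, 0], 0]
    - [[0, 0, 0], 0]
    - [[0, 0, 0], 0]
    - [[0, 0, 0], 0]
  claw: 0.0
  force: 15

```text
time: 3.08
eef_pos: [0.576, -0.184, 0.2083]
orientation: [3.138, -0.003, 0.119]
wrist_force: [0.0, -1.9, -2.3]
width: 0.183
```

```bash
python3 pl.py .5645 -.097 .203 .124 .02
```

```text
t 3.08 pos [ 0.576  -0.184   0.2083] rpy [ 3.1384e+00 -2.6000e-03  1.1860e-01] w 0.183 F [ 0.  -1.9 -2.3] q7 -1.11
5
[[-0.0002, -0.0175, 0.0011], -0.06],[[-0.0002, -0.0176, 0.0011], -0.06],[[-0.0002, -0.0176, 0.0011], -0.06],[[-0.0002, -0.0176, 0.0011], -0.06],[[-0.0001, -0.0176, 0.0011], -0.06],
```

Still closing (0.18; the 10 mm plate should read about 0.11).

Call:
jog_arm:
  moves:
    - [[0, 0, 0], 0]
    - [[0, 0, 0], 0]
    - [[0, 0, 0], 0]

```text
time: 3.33
eef_pos: [0.576, -0.1849, 0.2083]
orientation: [3.137, -0.003, 0.118]
wrist_force: [-0.0, -0.6, -0.3]
width: 0.101
```

Call:
jog_arm:
  moves:
    - [[0, -0.012, 0], 0]
    - [[0, -0.015, 0], 0]
    - [[0, -0.015, 0], 0]
    - [[0, -0.012, 0], 0]
    - [[0, 0, 0], 0]
    - [[0, 0, 0], 0]

```text
time: 3.83
eef_pos: [0.5687, -0.1267, 0.2083]
orientation: [3.135, -0.003, 0.119]
wrist_force: [0.2, -2.4, -1.0]
width: 0.108
```

```bash
python3 pl.py .5645 -.097 .205 .124 .02
```

```text
t 3.83 pos [ 0.5687 -0.1267  0.2083] rpy [ 3.1352 -0.0033  0.1191] w 0.108 F [ 0.2 -2.4 -1. ] q7 -1.19
2
[[-0.0003, -0.015, 0.0016], -0.14],[[-0.0003, -0.015, 0.0016], -0.14],
```

Gripped; the 2.4 N force matches the keeper's friction. Sliding on gently to the stop.

Call:
jog_arm:
  moves:
    - [[0, -0.01, 0], 0]
    - [[0, -0.009, 0], 0]
    - [[0, -0.006, 0], 0]
    - [[0, -0.005, 0], 0]
    - [[0, -0.005, 0], 0]
    - [[0, -0.004, 0], 0]

```text
time: 4.33
eef_pos: [0.5643, -0.0927, 0.2083]
orientation: [3.123, -0.006, 0.115]
wrist_force: [1.5, -12.6, -5.2]
width: 0.104
```

Call:
jog_arm:
  moves:
    - [[0, -0.004, 0], 0]
    - [[0, -0.004, 0], 0]
    - [[0, -0.004, 0], 0]

```text
time: 4.58
eef_pos: [0.5639, -0.0915, 0.2082]
orientation: [3.107, -0.009, 0.107]
wrist_force: [1.5, -9.3, -2.0]
width: 0.111
```

```bash
python3 pl.py .5635 -.0955 .205 .124 .02
```

```text
t 4.58 pos [ 0.5639 -0.0915  0.2082] rpy [ 3.1072 -0.0091  0.1072] w 0.111 F [ 1.5 -9.3 -2. ] q7 -1.28
1
[[-0.0009, 0.004, 0.0032], -0.96],
```

The keeper is at its stop (force rose to about 12 N, position as predicted). Releasing.

Call:
jog_arm:
  moves:
    - [[0, 0, 0], 0]
    - [[0, 0, 0], 0]
    - [[0, 0, 0], 0]
    - [[0, 0, 0], 0]
    - [[0, 0, 0], 0]
  claw: 0.5

```text
time: 5.0
eef_pos: [0.5634, -0.0891, 0.2078]
orientation: [3.11, -0.008, 0.107]
wrist_force: [1.4, 0.4, 1.0]
width: 0.43
```

```bash
python3 pl.py .5645 -.097 .205 .124 .02; python3 - <<'E'
from plant import robot
from h import *
a=crop(robot.camera("side"),290,130,420,240,5,"k2")
E
```

```text
t 5.00 pos [ 0.5634 -0.0891  0.2078] rpy [ 3.1099 -0.0079  0.1065] w 0.430 F [1.4 0.4 1. ] q7 -1.28
1
[[0.0002, 0.0079, 0.0028], -1.0],
```

View pics/k2.png

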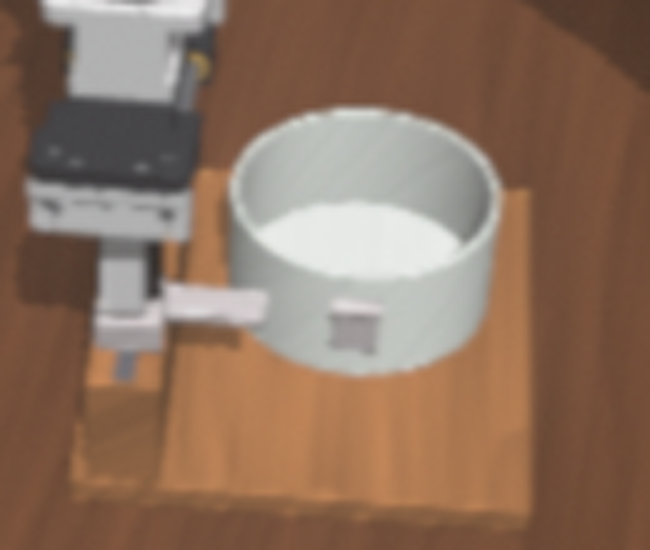

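The keeper is now at the far end: the tongue (crop 215,303) lies clear in front of the tin's mouth at about q = 0.115. Retreating upward.

Call:
jog_arm:
  moves:
    - [[0, 0.003, -0.015], 0]
    - [[0, 0, -0.025], 0]
    - [[0, 0, -0.03], 0]
    - [[0, 0, -0.025], 0]
    - [[0, 0, 0], 0]
    - [[0, 0, 0], 0]
  claw: 0.6

```text
time: 5.55
eef_pos: [0.5616, -0.0864, 0.3052]
orientation: [3.114, -0.003, 0.109]
wrist_force: [-0.1, -0.7, -0.2]
width: 0.599
```

```bash
python3 pl.py .482 .207 .24 .52 .03;python3 - <<'E'
from plant import robot
from h import *
c=robot.camera("top");cv2.imwrite("pics/top2.png",c["pixels"]);crop(c,368,190,498,305,4,"k3")
E
```

```text
t 5.55 pos [ 0.5616 -0.0864  0.3052] rpy [ 3.114  -0.0032  0.1093] w 0.599 F [-0.1 -0.7 -0.2] q7 -1.29
11
[[-0.0043, -0.0273, 0.0059], -2.14],[[-0.0033, -0.0274, 0.0059], -2.14],[[-0.0022, -0.0275, 0.0059], -2.14],[[-0.0012, -0.0276, 0.0059], -2.14],[[-0.0002, -0.0276, 0.0059], -2.14],[[0.0009, -0.0276, 0.0059], -2.14],[[0.0019, -0.0276, 0.0059], -2.14],[[0.0029, -0.0275, 0.0059], -2.14],[[0.0039, -0.0274, 0.0059], -2.14],[[0.005, -0.0272, 0.0059], -2.14],[[0.006, -0.027, 0.0059], -2.14],
```

View pics/k3.png

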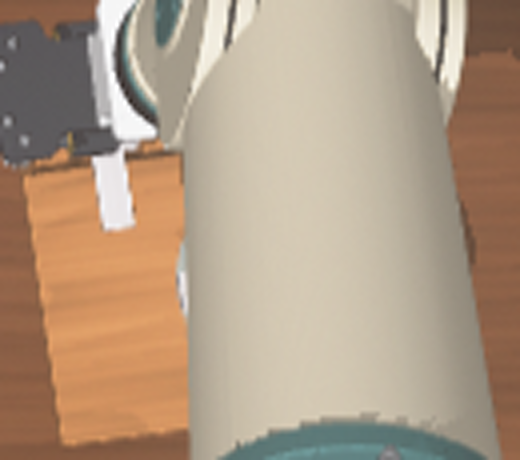

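```bash
cat > pg.py <<'E'
# usage: pg.py gx gy gz yaw [step] : rows to bring the GRASP POINT there
import sys,numpy as np
from scipy.spatial.transform import Rotation as Ro
from plant import robot
s=robot.sense();p=s["eef_pos"];o=s["orientation"];R=Ro.from_euler("xyz",o)
g=p+R.apply([0,0,.078])
t=np.array([float(a) for a in sys.argv[1:4]]);ty=float(sys.argv[4]);st=float(sys.argv[5]) if len(sys.argv)>5 else .03
d=t-g;tot=-np.degrees((ty-o[2]+np.pi)%(2*np.pi)-np.pi)
print("t %.2f grasp %s rpy %s tilt z %s w %.3f F %s q7 %.2f"%(s["time"],g.round(4),o.round(3),R.apply([0,0,1]).round(3),s["width"],s["wrist_force"].round(1),s["joint_positions"][6]))
n=max(1,int(np.ceil(max(np.linalg.norm(d)/st,abs(tot)/7))))
for i in range(n):
    print([[float(k) for k in R.inv().apply(d/n).round(3)],float(round(tot/n,1))],end=",");R=R*Ro.from_euler("z",tot/n,degrees=True)
print(n)
E
python3 pg.py .482 .207 .17 .52 .03
```

```text
t 5.60 grasp [ 0.5624 -0.0885  0.2272] rpy [ 3.114 -0.004  0.109] tilt z [ 0.007 -0.027 -1.   ] w 0.600 F [0.4 0.3 0.9] q7 -1.29
[[-0.004, -0.028, 0.004], -2.1],[[-0.003, -0.028, 0.004], -2.1],[[-0.002, -0.028, 0.004], -2.1],[[-0.001, -0.028, 0.004], -2.1],[[-0.0, -0.028, 0.004], -2.1],[[0.001, -0.028, 0.004], -2.1],[[0.002, -0.028, 0.004], -2.1],[[0.003, -0.028, 0.004], -2.1],[[0.004, -0.028, 0.004], -2.1],[[0.005, -0.028, 0.004], -2.1],[[0.006, -0.027, 0.004], -2.1],11
```

Call:
jog_arm:
  moves:
    - [[-0.004, -0.015, 0.002], -2.1]
    - [[-0.003, -0.028, 0.002], -2.1]
    - [[-0.002, -0.028, 0.002], -2.1]
    - [[-0.001, -0.028, 0.002], -2.1]
    - [[0, -0.028, 0.002], -2.1]
    - [[0.001, -0.028, 0.002], -2.1]
    - [[0.002, -0.028, 0.002], -2.1]
    - [[0.003, -0.028, 0.002], -2.1]
  claw: 0.7

```text
time: 6.27
eef_pos: [0.4948, 0.1243, 0.2723]
orientation: [3.117, 0.022, 0.419]
wrist_force: [0.3, -0.0, 0.4]
width: 0.7
```

```bash
python3 pg.py .482 .207 .17 .52 .03
```

```text
t 6.27 grasp [0.494  0.1218 0.1943] rpy [3.117 0.022 0.419] tilt z [-0.01  -0.031 -0.999] w 0.700 F [ 0.3 -0.   0.4] q7 -1.45
[[0.008, -0.028, 0.007], -1.9],[[0.009, -0.027, 0.007], -1.9],[[0.01, -0.027, 0.007], -1.9],3
```

Call:
jog_arm:
  moves:
    - [[0.008, -0.024, 0.002], -1.9]
    - [[0.009, -0.018, 0.002], -1.8]
    - [[0.005, -0.01, 0], -1]
    - [[0, 0, 0], 0]
    - [[0, 0, 0], 0]
    - [[0, 0, 0], 0]

```text
time: 6.77
eef_pos: [0.4803, 0.1926, 0.259]
orientation: [3.128, 0.04, 0.529]
wrist_force: [-0.1, -0.2, 0.1]
width: 0.699
```

```bash
python3 pg.py .482 .207 .15 .52 .03
```

```text
t 6.77 grasp [0.4781 0.1901 0.181 ] rpy [3.128 0.04  0.529] tilt z [-0.028 -0.032 -0.999] w 0.699 F [-0.1 -0.2  0.1] q7 -1.49
[[0.007, -0.007, 0.015], 0.3],[[0.007, -0.007, 0.015], 0.3],2
```

Call:
jog_arm:
  moves:
    - [[0.005, -0.007, 0.006], 0]
    - [[0.005, -0.007, 0.006], 0]
    - [[0.004, -0.002, 0.006], 0]
    - [[0, 0, 0], 0]
    - [[0, 0, 0], 0]

```text
time: 7.18
eef_pos: [0.4854, 0.2099, 0.238]
orientation: [3.125, 0.041, 0.52]
wrist_force: [0.5, 0.3, 0.5]
width: 0.702
```

```bash
python3 pg.py .482 .207 .11 .52 .03; python3 - <<'E'
from plant import robot
s=robot.sense();print(s["joint_positions"].round(3),s["qvel"].round(3))
E
```

```text
t 7.18 grasp [0.4832 0.2073 0.1601] rpy [3.125 0.041 0.52 ] tilt z [-0.027 -0.034 -0.999] w 0.702 F [0.5 0.3 0.5] q7 -1.52
[[0.0, -0.001, 0.025], 0.0],[[0.0, -0.001, 0.025], 0.0],2
[-0.491  0.557  0.03   1.895  0.004  0.73  -1.518] [-0.001  0.021  0.001 -0.002  0.    -0.01  -0.002]
```

Small moves hold the tilt (about 2.4°), mostly in the pad plane, so the knob would be held upright as gripped. Lowering over the knob.

Call:
jog_arm:
  moves:
    - [[0, 0, 0.015], 0]
    - [[0, -0.001, 0.018], 0]
    - [[0, 0, 0.012], 0]
    - [[0, 0, 0], 0]
    - [[0, 0, 0], 0]
  claw: 0.6

```text
time: 7.6
eef_pos: [0.4854, 0.2079, 0.1922]
orientation: [3.124, 0.039, 0.517]
wrist_force: [0.4, -0.2, -0.4]
width: 0.6
```

```bash
python3 pg.py .483 .207 .052 .52 .02; python3 - <<'E'
from plant import robot
from h import *
crop(robot.camera("side"),240,230,400,375,4,"l1")
E
```

```text
t 7.60 grasp [0.4834 0.2052 0.1142] rpy [3.124 0.039 0.517] tilt z [-0.025 -0.034 -0.999] w 0.600 F [ 0.4 -0.2 -0.4] q7 -1.52
[[0.001, -0.001, 0.016], -0.0],[[0.001, -0.001, 0.016], -0.0],[[0.001, -0.001, 0.016], -0.0],[[0.001, -0.001, 0.016], -0.0],4
```

View pics/l1.png

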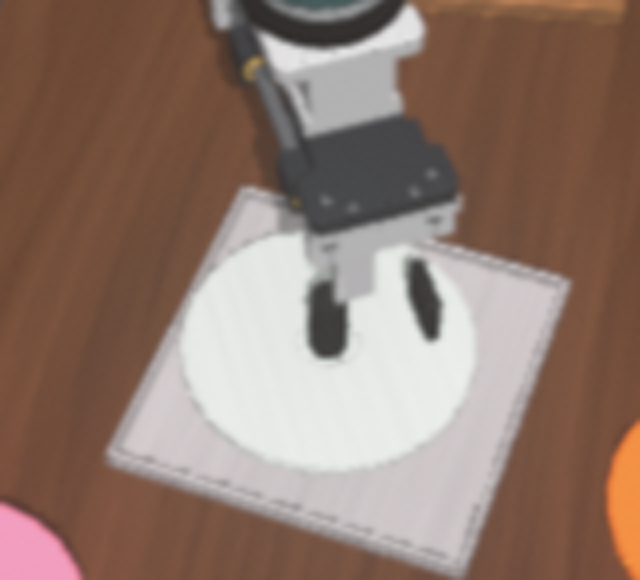

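The image shows the near finger (crop 357,275) coming down beside the knob (327,320), with the tab (425,300) clear.

Call:
jog_arm:
  moves:
    - [[0.001, -0.001, 0.012], 0]
    - [[0.001, -0.001, 0.014], 0]
    - [[0.001, -0.001, 0.012], 0]
    - [[0, 0, 0.008], 0]
    - [[0, 0, 0.004], 0]
    - [[0, 0, 0], 0]

```text
time: 8.15
eef_pos: [0.4892, 0.211, 0.1456]
orientation: [3.123, 0.028, 0.516]
wrist_force: [-0.4, 0.4, -0.2]
width: 0.595
```

```bash
python3 pg.py .483 .207 .052 .52 .02
```

```text
t 8.15 grasp [0.488  0.2086 0.0677] rpy [3.123 0.028 0.516] tilt z [-0.015 -0.03  -0.999] w 0.595 F [-0.4  0.4 -0.2] q7 -1.53
[[-0.005, -0.001, 0.016], -0.2],1
```

Call:
jog_arm:
  moves:
    - [[-0.004, 0, 0.006], 0]
    - [[-0.001, 0, 0.006], 0]
    - [[0, 0, 0.002], 0]
    - [[0, 0, 0], 0]
    - [[0, 0, 0], 0]

```text
time: 8.57
eef_pos: [0.4851, 0.2078, 0.1324]
orientation: [3.122, 0.026, 0.515]
wrist_force: [-0.8, 0.4, -0.0]
width: 0.597
```

```bash
python3 pg.py .483 .207 .052 .52 .02
```

```text
t 8.57 grasp [0.4841 0.2056 0.0544] rpy [3.122 0.026 0.515] tilt z [-0.013 -0.029 -0.999] w 0.597 F [-0.8  0.4 -0. ] q7 -1.53
[[-0.0, -0.002, 0.002], -0.3],1
```

Call:
jog_arm:
  moves:
    - [[0, -0.001, 0.003], 0]
    - [[0, 0, 0], 0]
    - [[0, 0, 0], 0]
    - [[0, 0, 0], 0]
    - [[0, 0, 0], 0]
    - [[0, 0, 0], 0]
    - [[0, 0, 0], 0]
    - [[0, 0, 0], 0]
  claw: 0.0
  force: 25

```text
time: 9.23
eef_pos: [0.4845, 0.2098, 0.1298]
orientation: [3.123, 0.024, 0.516]
wrist_force: [-0.3, 1.1, -1.2]
width: 0.231
```

```bash
python3 pg.py .483 .207 .052 .52 .02
```

```text
t 9.23 grasp [0.4836 0.2076 0.0518] rpy [3.123 0.024 0.516] tilt z [-0.012 -0.028 -1.   ] w 0.231 F [-0.3  1.1 -1.2] q7 -1.53
[[-0.001, 0.0, -0.0], -0.2],1
```

The opening is 21.7 mm, which matches the 22 mm knob. Lifting slowly.

Call:
jog_arm:
  moves:
    - [[0, 0, 0], 0]
    - [[0, 0, -0.005], 0]
    - [[0, 0, -0.008], 0]
    - [[0, 0, -0.012], 0]
    - [[0, 0, -0.012], 0]
    - [[0, 0, -0.008], 0]
    - [[0, 0, 0], 0]
    - [[0, 0, 0], 0]
  force: 35

```text
time: 9.9
eef_pos: [0.4839, 0.2094, 0.1771]
orientation: [3.123, 0.029, 0.515]
wrist_force: [-0.3, -0.9, -3.0]
width: 0.227
```

```bash
python3 pg.py .4705 -.223 .25 .52 .02; python3 - <<'E'
from plant import robot
from h import *
crop(robot.camera("side"),230,210,400,355,4,"l2")
E
```

```text
t 9.90 grasp [0.4827 0.207  0.0992] rpy [3.123 0.029 0.515] tilt z [-0.016 -0.031 -0.999] w 0.227 F [-0.3 -0.9 -3. ] q7 -1.53
[[-0.01, 0.016, -0.006], -0.0],[[-0.01, 0.016, -0.006], -0.0],[[-0.01, 0.016, -0.006], -0.0],[[-0.01, 0.016, -0.006], -0.0],[[-0.01, 0.016, -0.006], -0.0],[[-0.01, 0.016, -0.006], -0.0],[[-0.01, 0.016, -0.006], -0.0],[[-0.01, 0.016, -0.006], -0.0],[[-0.01, 0.016, -0.006], -0.0],[[-0.01, 0.016, -0.006], -0.0],[[-0.01, 0.016, -0.006], -0.0],[[-0.01, 0.016, -0.006], -0.0],[[-0.01, 0.016, -0.006], -0.0],[[-0.01, 0.016, -0.006], -0.0],[[-0.01, 0.016, -0.006], -0.0],[[-0.01, 0.016, -0.006], -0.0],[[-0.01, 0.016, -0.006], -0.0],[[-0.01, 0.016, -0.006], -0.0],[[-0.01, 0.016, -0.006], -0.0],[[-0.01, 0.016, -0.006], -0.0],[[-0.01, 0.016, -0.006], -0.0],[[-0.01, 0.016, -0.006], -0.0],[[-0.01, 0.016, -0.006], -0.0],23
```

View pics/l2.png

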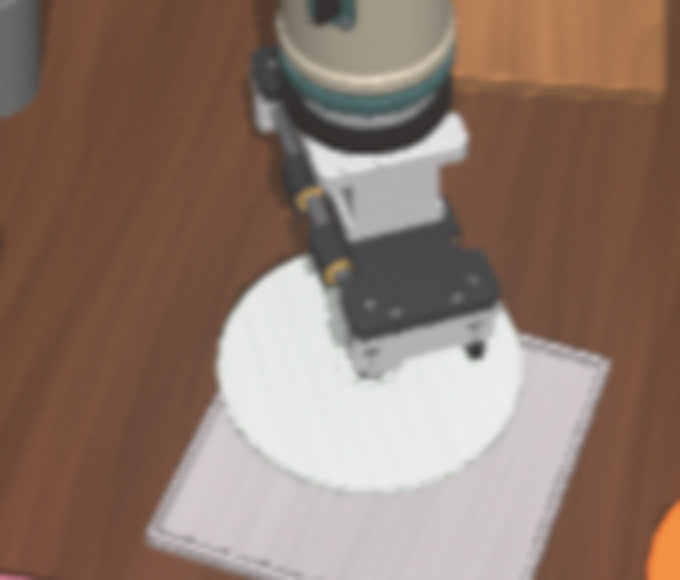

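Both lids came up together (load 3.3 N, expected about 3.2) and look level. Raising, then carrying across.

Call:
jog_arm:
  moves:
    - [[0, 0.006, -0.01], 0]
    - [[-0.002, 0.009, -0.015], 0]
    - [[-0.005, 0.012, -0.018], 0]
    - [[-0.007, 0.013, -0.018], 0]
    - [[-0.009, 0.014, -0.018], 0]
    - [[-0.01, 0.016, -0.014], 0]
    - [[-0.01, 0.016, -0.008], 0]
    - [[-0.01, 0.016, 0], 0]

```text
time: 10.62
eef_pos: [0.4894, 0.0948, 0.2855]
orientation: [3.124, 0.036, 0.523]
wrist_force: [1.5, -0.5, -3.2]
width: 0.226
```

```bash
python3 pg.py .4705 -.223 .22 .52 .02|cut -c1-300
```

```text
t 10.62 grasp [0.4877 0.0922 0.2075] rpy [3.124 0.036 0.523] tilt z [-0.022 -0.033 -0.999] w 0.226 F [ 1.5 -0.5 -3.2] q7 -1.32
[[-0.011, 0.017, -0.0], 0.0],[[-0.011, 0.017, -0.0], 0.0],[[-0.011, 0.017, -0.0], 0.0],[[-0.011, 0.017, -0.0], 0.0],[[-0.011, 0.017, -0.0], 0.0],[[-0.011, 0.017, -0.0], 0.0],[[-0.011, 0.017, -0.0], 0.0],[[-0.011, 0.017, -0.0], 0.0],[[-0.011, 0.017, -0.0], 0.0],[[-0.011, 0.017, -0.0], 0.0],[[-0.011,
```

Call:
jog_arm:
  moves:
    - [[-0.011, 0.016, -0.001], 0]
    - [[-0.011, 0.016, -0.001], 0]
    - [[-0.011, 0.016, -0.001], 0]
    - [[-0.011, 0.016, -0.001], 0]
    - [[-0.011, 0.016, -0.001], 0]
    - [[-0.011, 0.016, -0.001], 0]
    - [[-0.011, 0.016, -0.001], 0]
    - [[-0.011, 0.016, -0.001], 0]

```text
time: 11.28
eef_pos: [0.4738, -0.072, 0.3022]
orientation: [3.124, 0.039, 0.52]
wrist_force: [1.0, 0.1, -3.0]
width: 0.229
```

```bash
python3 pg.py .4705 -.223 .22 .52 .02|cut -c1-300
```

```text
t 11.28 grasp [ 0.4719 -0.0747  0.2243] rpy [3.124 0.039 0.52 ] tilt z [-0.025 -0.035 -0.999] w 0.229 F [ 1.   0.1 -3. ] q7 -0.98
[[-0.009, 0.016, 0.001], -0.0],[[-0.009, 0.016, 0.001], -0.0],[[-0.009, 0.016, 0.001], -0.0],[[-0.009, 0.016, 0.001], -0.0],[[-0.009, 0.016, 0.001], -0.0],[[-0.009, 0.016, 0.001], -0.0],[[-0.009, 0.016, 0.001], -0.0],[[-0.009, 0.016, 0.001], -0.0],8
```

Call:
jog_arm:
  moves:
    - [[-0.009, 0.016, 0.001], 0]
    - [[-0.009, 0.016, 0.001], 0]
    - [[-0.009, 0.016, 0.001], 0]
    - [[-0.009, 0.015, 0.001], 0]
    - [[-0.008, 0.013, 0.001], 0]
    - [[-0.005, 0.009, 0], 0]
    - [[-0.003, 0.005, 0], 0]
    - [[0, 0, 0], 0]

```text
time: 11.95
eef_pos: [0.4676, -0.19, 0.3023]
orientation: [3.124, 0.045, 0.508]
wrist_force: [0.1, -0.6, -3.3]
width: 0.226
```

```bash
python3 pg.py .4705 -.223 .15 .52 .02|cut -c1-300
```

```text
t 11.95 grasp [ 0.4652 -0.193   0.2244] rpy [3.124 0.045 0.508] tilt z [-0.031 -0.037 -0.999] w 0.226 F [ 0.1 -0.6 -3.3] q7 -0.75
[[-0.001, 0.006, 0.015], -0.1],[[-0.001, 0.005, 0.015], -0.1],[[-0.001, 0.005, 0.015], -0.1],[[-0.001, 0.005, 0.015], -0.1],[[-0.001, 0.005, 0.015], -0.1],5
```

Call:
jog_arm:
  moves:
    - [[-0.001, 0.01, 0.005], 0]
    - [[-0.001, 0.01, 0.01], 0]
    - [[-0.001, 0.006, 0.012], 0]
    - [[0, 0.002, 0.012], 0]
    - [[0, 0, 0.01], 0]
    - [[0, 0, 0.005], 0]
    - [[0, 0, 0], 0]
    - [[0, 0, 0], 0]

```text
time: 12.62
eef_pos: [0.4805, -0.218, 0.2427]
orientation: [3.126, 0.044, 0.515]
wrist_force: [-0.2, 0.3, -4.2]
width: 0.226
```

```bash
python3 pg.py .4705 -.223 .15 .52 .02|cut -c1-300; python3 - <<'E'
from plant import robot
from h import *
crop(robot.camera("side"),280,90,440,240,4,"p1")
c=robot.camera("top");crop(c,360,180,510,310,4,"p2")
E
```

```text
t 12.62 grasp [ 0.4781 -0.2208  0.1648] rpy [3.126 0.044 0.515] tilt z [-0.031 -0.035 -0.999] w 0.226 F [-0.2  0.3 -4.2] q7 -0.70
[[-0.007, -0.002, 0.015], -0.3],1
```

View pics/p1.png

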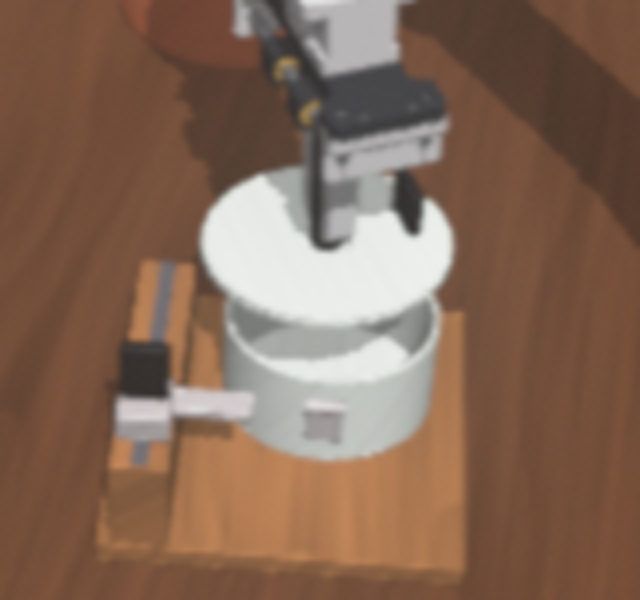

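View pics/p2.png

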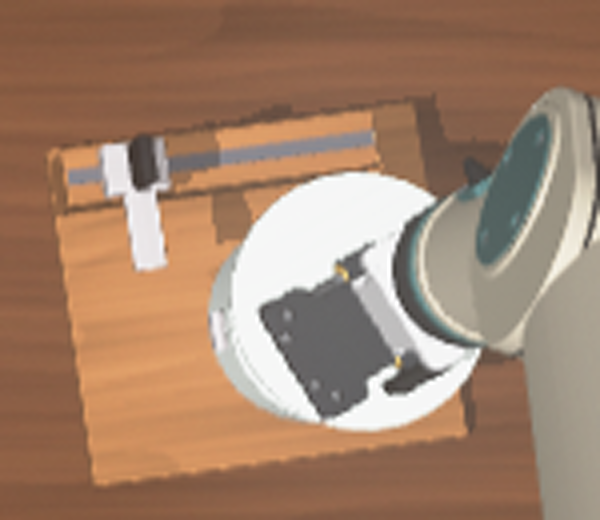

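```bash
python3 - <<'E'
from plant import robot
from h import *
import pickle
C=pickle.load(open("c0.pkl","rb"));T=C["top"];S=C["side"]
f=lambda c,x,y,x0,y0,z:back(c,(x+.5)/4-.5+x0,(y+.5)/4-.5+y0,z).round(4)
print("grip s",f(S,145,349,280,90,.139),"t",f(T,145,148,360,180,.139),"exp open (.5635,-.0955)")
for p in[(232,300),(358,172),(358,430)]:print("disc t",f(T,*p,360,180,.138))
for p in[(201,243),(454,243),(328,168),(328,322)]:print("disc s",f(S,*p,280,90,.138))
E
```

```text
grip s [ 0.5631 -0.0914  0.139 ] t [ 0.5701 -0.0944  0.139 ] exp open (.5635,-.0955)
disc t [ 0.4785 -0.1443  0.138 ]
disc t [ 0.5547 -0.2224  0.138 ]
disc t [ 0.4007 -0.2169  0.138 ]
disc s [ 0.5522 -0.1997  0.138 ]
disc s [ 0.4008 -0.2345  0.138 ]
disc s [ 0.4892 -0.2954  0.138 ]
disc s [ 0.4636 -0.1411  0.138 ]
```

The keeper is confirmed fully open (grip y ≈ -0.093). The lid disc centre (0.477, -0.221) agrees with the grasp point, so I'm aligning to the tin axis.

Call:
jog_arm:
  moves:
    - [[-0.006, -0.001, 0.005], 0]
    - [[0, 0, 0.005], 0]
    - [[0, 0, 0.003], 0]
    - [[0, 0, 0], 0]
    - [[0, 0, 0], 0]

```text
time: 13.13
eef_pos: [0.4747, -0.2209, 0.231]
orientation: [3.123, 0.041, 0.516]
wrist_force: [0.1, 0.5, -3.6]
width: 0.223
```

```bash
python3 pg.py .4705 -.223 .12 .52 .02|cut -c1-300
```

```text
t 13.13 grasp [ 0.4726 -0.2237  0.1531] rpy [3.123 0.041 0.516] tilt z [-0.027 -0.037 -0.999] w 0.223 F [ 0.1  0.5 -3.6] q7 -0.69
[[-0.0, -0.001, 0.017], -0.1],[[-0.0, -0.001, 0.017], -0.1],2
```

Call:
jog_arm:
  moves:
    - [[-0.001, 0, 0.006], 0]
    - [[-0.001, -0.001, 0.007], 0]
    - [[0, 0, 0.004], 0]
    - [[0, 0, 0], 0]
    - [[0, 0, 0], 0]

```text
time: 13.55
eef_pos: [0.4719, -0.2216, 0.2124]
orientation: [3.123, 0.041, 0.516]
wrist_force: [-0.2, 0.9, -4.3]
width: 0.226
```

```bash
python3 pg.py .4705 -.223 .12 .52 .02|cut -c1-300
```

```text
t 13.55 grasp [ 0.4699 -0.2245  0.1345] rpy [3.123 0.041 0.516] tilt z [-0.026 -0.037 -0.999] w 0.226 F [-0.2  0.9 -4.3] q7 -0.69
[[0.002, -0.001, 0.014], -0.2],1
```

Lid bottom is now about 5 mm above the rim and centred within 1.5 mm. Lowering in small steps.

Call:
jog_arm:
  moves:
    - [[0.001, -0.001, 0.004], 0]
    - [[0.001, 0, 0.004], 0]
    - [[0, 0, 0.002], 0]
    - [[0, 0, 0], 0]
    - [[0, 0, 0], 0]

```text
time: 13.97
eef_pos: [0.4734, -0.2198, 0.2011]
orientation: [3.122, 0.04, 0.516]
wrist_force: [0.2, -0.4, -3.2]
width: 0.226
```

```bash
python3 pg.py .4705 -.223 .117 .52 .02|cut -c1-300
```

```text
t 13.97 grasp [ 0.4714 -0.2227  0.1232] rpy [3.122 0.04  0.516] tilt z [-0.026 -0.037 -0.999] w 0.226 F [ 0.2 -0.4 -3.2] q7 -0.69
[[-0.001, -0.0, 0.006], -0.2],1
```

No contact yet and the plug is entering the mouth (origin at about 74 mm, seat at 68).

Call:
jog_arm:
  moves:
    - [[-0.001, 0, 0.003], 0]
    - [[0, 0, 0.002], 0]
    - [[0, 0, 0], 0]
    - [[0, 0, 0], 0]

```text
time: 14.3
eef_pos: [0.4725, -0.2208, 0.1958]
orientation: [3.122, 0.04, 0.516]
wrist_force: [0.6, -0.3, -2.6]
width: 0.224
```

Call:
jog_arm:
  moves:
    - [[0, 0, 0.002], 0]
    - [[0, 0, 0.001], 0]
    - [[0, 0, 0], 0]

```text
time: 14.55
eef_pos: [0.4725, -0.2211, 0.1951]
orientation: [3.121, 0.039, 0.515]
wrist_force: [0.2, 1.3, -0.5]
width: 0.226
```

```bash
python3 pg.py .4705 -.223 .117 .52 .02|cut -c1-300; python3 - <<'E'
from plant import robot
from h import *
crop(robot.camera("side"),280,90,440,240,4,"p3")
E
```

```text
t 14.55 grasp [ 0.4706 -0.224   0.1171] rpy [3.121 0.039 0.515] tilt z [-0.024 -0.037 -0.999] w 0.226 F [ 0.2  1.3 -0.5] q7 -0.69
[[0.0, -0.001, 0.0], -0.3],1
```

View pics/p3.png

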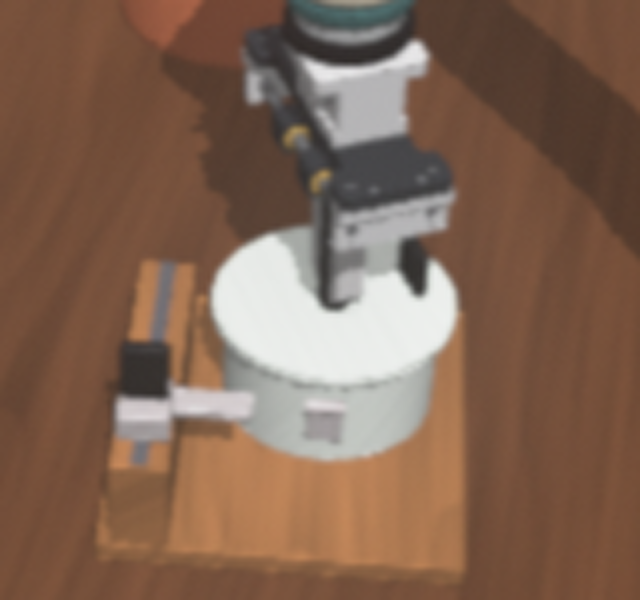

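The lids sit on the tin: the grasp is at the predicted seat height (0.117), the load is gone and the cover looks level in the picture. One light press, then release.

Call:
jog_arm:
  moves:
    - [[0, 0, 0.001], 0]
    - [[0, 0, 0.001], 0]
    - [[0, 0, 0], 0]

```text
time: 14.85
eef_pos: [0.4725, -0.2212, 0.1948]
orientation: [3.121, 0.039, 0.514]
wrist_force: [-2.0, 0.4, 0.8]
width: 0.228
```

Call:
jog_arm:
  moves:
    - [[0, 0, 0], 0]
    - [[0, 0, 0], 0]
    - [[0, 0, 0], 0]
    - [[0, 0, 0], 0]
    - [[0, 0, 0], 0]
    - [[0, 0, 0], 0]
  claw: 0.5

```text
time: 15.35
eef_pos: [0.4741, -0.2223, 0.1949]
orientation: [3.117, 0.036, 0.514]
wrist_force: [0.3, -0.6, -0.2]
width: 0.503
```

```bash
python3 pg.py .4705 -.223 .19 .52 .02|cut -c1-300
```

```text
t 15.35 grasp [ 0.4726 -0.2254  0.1169] rpy [3.117 0.036 0.514] tilt z [-0.019 -0.039 -0.999] w 0.503 F [ 0.3 -0.6 -0.2] q7 -0.69
[[-0.001, -0.0, -0.018], -0.1],[[-0.001, -0.0, -0.018], -0.1],[[-0.001, -0.0, -0.018], -0.1],[[-0.001, -0.0, -0.018], -0.1],4
```

Call:
jog_arm:
  moves:
    - [[-0.001, 0, -0.01], 0]
    - [[-0.001, 0, -0.02], 0]
    - [[-0.001, 0, -0.025], 0]
    - [[-0.001, 0, -0.025], 0]
    - [[0, 0, -0.015], 0]
    - [[0, 0, 0], 0]
    - [[0, 0, 0], 0]

```text
time: 15.93
eef_pos: [0.4716, -0.2206, 0.2962]
orientation: [3.118, 0.037, 0.514]
wrist_force: [0.3, -0.1, -0.9]
width: 0.498
```

```bash
python3 pg.py .4255 -.249 .2 2.09 .02; python3 - <<'E'
from plant import robot
from h import *
c=robot.camera("side");crop(c,300,140,410,240,5,"q1")
c=robot.camera("top");crop(c,360,180,510,310,4,"q2")
E
```

```text
t 15.93 grasp [ 0.47   -0.2237  0.2183] rpy [3.118 0.037 0.514] tilt z [-0.021 -0.039 -0.999] w 0.498 F [ 0.3 -0.1 -0.9] q7 -0.69
[[-0.004, -0.0, 0.002], -6.9],[[-0.004, -0.0, 0.002], -6.9],[[-0.004, -0.001, 0.002], -6.9],[[-0.004, -0.001, 0.002], -6.9],[[-0.003, -0.002, 0.002], -6.9],[[-0.003, -0.002, 0.002], -6.9],[[-0.003, -0.003, 0.002], -6.9],[[-0.003, -0.003, 0.002], -6.9],[[-0.002, -0.003, 0.002], -6.9],[[-0.002, -0.003, 0.002], -6.9],[[-0.001, -0.004, 0.002], -6.9],[[-0.001, -0.004, 0.002], -6.9],[[-0.0, -0.004, 0.002], -6.9],13
```

View pics/q1.png

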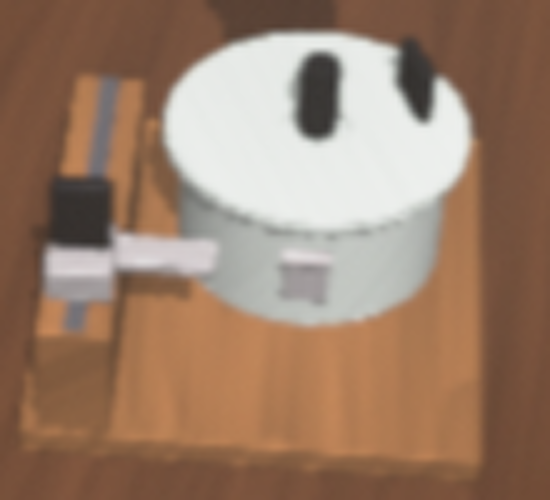

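View pics/q2.png

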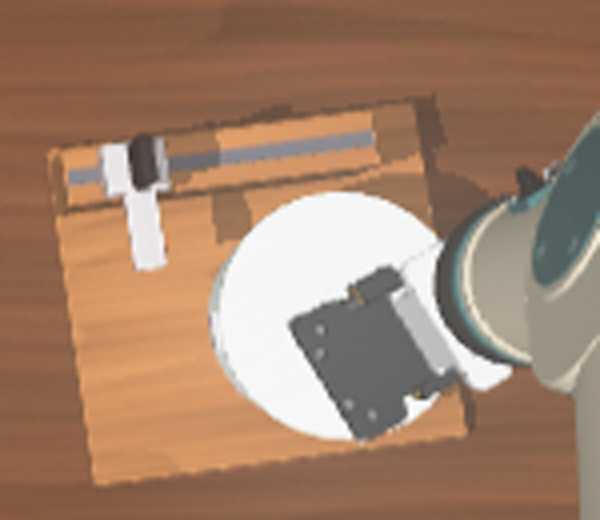

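```bash
python3 - <<'E'
from h import *
import pickle
C=pickle.load(open("c0.pkl","rb"));T=C["top"];S=C["side"]
f=lambda x,y,z:back(S,(x+.5)/5-.5+300,(y+.5)/5-.5+140,z).round(4)
print("knob top",f(319,66,.128),"knob base",f(318,130,.094))
for p in[(163,128),(472,130),(318,31),(318,220)]:print("disc s",f(*p,.090 if p[1]<200 else .088))
# tab top edge ends at z .122, base ends at .090
print("tab top",f(405,42,.122),f(426,72,.122),"base",f(404,90,.090),f(428,120,.090))
g=lambda x,y,z:back(T,(x+.5)/4-.5+360,(y+.5)/4-.5+180,z).round(4)
for p in[(218,315),(345,191),(345,439)]:print("disc t",g(*p,.09))
E
```

```text
knob top [ 0.4719 -0.2218  0.128 ] knob base [ 0.469  -0.2146  0.094 ]
disc s [ 0.5461 -0.2038  0.09  ]
disc s [ 0.3939 -0.2371  0.09  ]
disc s [ 0.4831 -0.302   0.09  ]
disc s [ 0.4585 -0.1528  0.088 ]
tab top [ 0.4338 -0.259   0.122 ] [ 0.4202 -0.2368  0.122 ] base [ 0.432 -0.262  0.09 ] [ 0.4167 -0.2402  0.09  ]
disc t [ 0.4713 -0.1464  0.09  ]
disc t [ 0.5482 -0.2282  0.09  ]
disc t [ 0.3939 -0.2228  0.09  ]
```

The lids are seated: disc centre (0.4705, -0.224) at ring-top height 0.09, i.e. on the tin axis. The tab is at about (0.426, -0.249), facing 211°. Opening part way and turning to straddle it.

Call:
jog_arm:
  moves:
    - [[-0.004, 0, 0], -6.5]
    - [[-0.004, 0, 0], -6.5]
    - [[-0.004, -0.001, 0], -6.5]
    - [[-0.004, -0.001, 0], -6.5]
    - [[-0.003, -0.002, 0], -6.5]
    - [[-0.003, -0.002, 0], -6.5]
    - [[-0.003, -0.003, 0], -6.5]
    - [[-0.003, -0.003, 0], -6.5]
  claw: 0.36
  force: 25

```text
time: 16.7
eef_pos: [0.4388, -0.234, 0.2861]
orientation: [-3.105, 0.034, 1.467]
wrist_force: [0.3, -0.2, 0.2]
width: 0.357
```

```bash
python3 pg.py .4255 -.249 .2 2.10 .02
```

```text
t 16.70 grasp [ 0.4356 -0.2363  0.2082] rpy [-3.105  0.034  1.467] tilt z [-0.04  -0.03  -0.999] w 0.357 F [ 0.3 -0.2  0.2] q7 0.15
[[-0.002, -0.001, 0.001], -6.0],[[-0.002, -0.002, 0.001], -6.0],[[-0.002, -0.002, 0.001], -6.0],[[-0.002, -0.002, 0.001], -6.0],[[-0.001, -0.002, 0.001], -6.0],[[-0.001, -0.002, 0.001], -6.0],6
```

Call:
jog_arm:
  moves:
    - [[-0.002, -0.001, -0.003], -6.0]
    - [[-0.002, -0.002, -0.003], -6.0]
    - [[-0.002, -0.002, -0.003], -6.0]
    - [[-0.002, -0.002, -0.003], -6.0]
    - [[-0.001, -0.002, -0.003], -5.5]
    - [[-0.001, -0.002, -0.003], -3]
    - [[0, 0, 0], 0]
    - [[0, 0, 0], 0]

```text
time: 17.37
eef_pos: [0.4233, -0.2446, 0.2943]
orientation: [-3.08, -0.014, 2.065]
wrist_force: [-1.2, 0.9, 0.2]
width: 0.363
```

```bash
python3 pg.py .4255 -.249 .2 2.10 .02
```

```text
t 17.37 grasp [ 0.4186 -0.2459  0.2164] rpy [-3.08  -0.014  2.065] tilt z [-0.06  -0.017 -0.998] w 0.363 F [-1.2  0.9  0.2] q7 0.69
[[-0.006, 0.006, 0.016], -2.0],1
```

Tool tilt has grown to about 3.6°. I'll try to level it in free air first: fast descents reduced it earlier and slow moves preserve it.

Call:
jog_arm:
  moves:
    - [[0, 0, -0.01], 0]
    - [[0, 0, -0.01], 0]
    - [[0, 0, -0.01], 0]
    - [[0, 0, -0.01], 0]
    - [[0, 0, -0.01], 0]
    - [[0, 0, -0.01], 0]
    - [[0, 0, -0.01], 0]
    - [[0, 0, 0], 0]

```text
time: 18.03
eef_pos: [0.4276, -0.2408, 0.3666]
orientation: [-3.077, -0.021, 2.057]
wrist_force: [0.1, 0.2, 0.2]
width: 0.362
```

```bash
python3 pg.py .4255 -.249 .2 2.10 .02
```

```text
t 18.03 grasp [ 0.4224 -0.2417  0.2887] rpy [-3.077 -0.021  2.057] tilt z [-0.066 -0.012 -0.998] w 0.362 F [0.1 0.2 0.2] q7 0.74
[[-0.002, 0.001, 0.018], -0.5],[[-0.002, 0.001, 0.018], -0.5],[[-0.002, 0.001, 0.018], -0.5],[[-0.002, 0.001, 0.018], -0.5],[[-0.002, 0.001, 0.018], -0.5],5
```

Call:
jog_arm:
  moves:
    - [[0, 0, 0], 0]
    - [[0, 0, 0.04], 0]
    - [[0, 0, 0.03], 0]
    - [[0, 0, 0], 0]
    - [[0, 0, 0], 0]

```text
time: 18.45
eef_pos: [0.4243, -0.2411, 0.2958]
orientation: [-3.08, -0.018, 2.056]
wrist_force: [0.6, 0.4, -0.1]
width: 0.357
```

```bash
python3 pg.py .4255 -.249 .2 2.10 .02
```

```text
t 18.45 grasp [ 0.4194 -0.2422  0.218 ] rpy [-3.08  -0.018  2.056] tilt z [-0.063 -0.013 -0.998] w 0.357 F [ 0.6  0.4 -0.1] q7 0.68
[[-0.005, 0.002, 0.009], -1.3],[[-0.005, 0.002, 0.009], -1.3],2
```

Levelling that way had little effect. The residual tilt (about 3.5°) is acceptable: with a gentle first squeeze it puts under 1 N on the lid. Aligning over the tab with small steps.

Call:
jog_arm:
  moves:
    - [[-0.003, 0.001, 0.004], -0.7]
    - [[-0.003, 0.001, 0.004], -0.7]
    - [[-0.003, 0.001, 0.004], -0.6]
    - [[-0.001, 0.001, 0.004], -0.6]
    - [[0, 0, 0], 0]
    - [[0, 0, 0], 0]

```text
time: 18.95
eef_pos: [0.4348, -0.2498, 0.2816]
orientation: [-3.084, -0.016, 2.105]
wrist_force: [-0.2, -0.4, -0.5]
width: 0.36
```

```bash
python3 pg.py .4255 -.2495 .16 2.11 .02
```

```text
t 18.95 grasp [ 0.4303 -0.2511  0.2038] rpy [-3.084 -0.016  2.105] tilt z [-0.057 -0.016 -0.998] w 0.360 F [-0.2 -0.4 -0.5] q7 0.72
[[0.001, -0.0, 0.015], -0.1],[[0.001, -0.0, 0.015], -0.1],[[0.001, -0.0, 0.015], -0.1],3
```

Call:
jog_arm:
  moves:
    - [[0.001, -0.001, 0.01], 0]
    - [[0.001, 0, 0.012], 0]
    - [[0.001, 0, 0.012], 0]
    - [[0, 0, 0.006], 0]
    - [[0, 0, 0], 0]
    - [[0, 0, 0], 0]

```text
time: 19.45
eef_pos: [0.4317, -0.249, 0.2428]
orientation: [-3.087, -0.011, 2.105]
wrist_force: [0.4, 0.5, 0.1]
width: 0.363
```

```bash
python3 pg.py .4255 -.2495 .1165 2.11 .02; python3 - <<'E'
from plant import robot
from h import *
c=robot.camera("side");crop(c,300,110,430,230,5,"r1")
E
```

```text
t 19.45 grasp [ 0.4275 -0.2505  0.1649] rpy [-3.087 -0.011  2.105] tilt z [-0.053 -0.018 -0.998] w 0.363 F [0.4 0.5 0.1] q7 0.68
[[0.0, 0.0, 0.016], -0.1],[[0.0, 0.0, 0.016], -0.1],[[0.0, 0.0, 0.016], -0.1],3
```

View pics/r1.png

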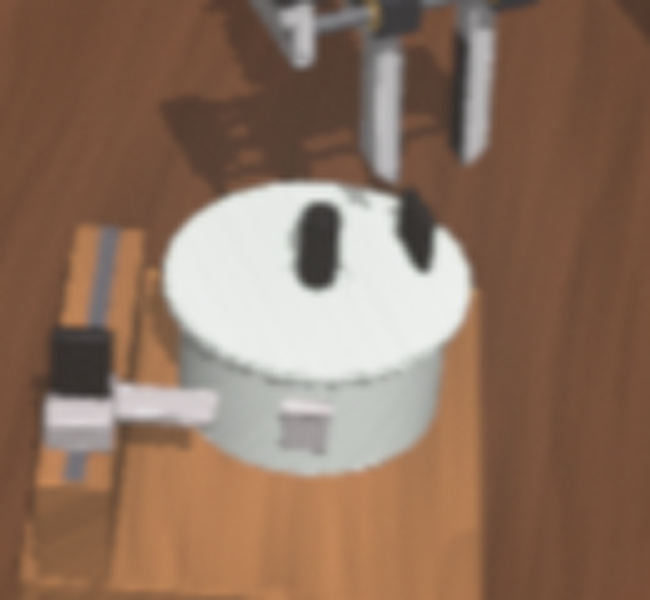

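The fingers (tips at crop 385,178 and 468,160) straddle the tab at (415,232), with the inner one falling in the gap to the knob (318,245).

Call:
jog_arm:
  moves:
    - [[0, 0, 0.01], 0]
    - [[0, 0, 0.012], 0]
    - [[0, 0, 0.01], 0]
    - [[0, 0, 0.005], 0]
    - [[0, 0, 0], 0]
    - [[0, 0, 0], 0]

```text
time: 20.0
eef_pos: [0.4316, -0.2507, 0.2055]
orientation: [-3.09, -0.006, 2.105]
wrist_force: [0.3, 0.6, -0.1]
width: 0.361
```

```bash
python3 pg.py .4255 -.2495 .1165 2.11 .02
```

```text
t 20.00 grasp [ 0.4279 -0.2523  0.1276] rpy [-3.09  -0.006  2.105] tilt z [-0.047 -0.021 -0.999] w 0.361 F [ 0.3  0.6 -0.1] q7 0.65
[[0.004, -0.0, 0.011], -0.3],1
```

Call:
jog_arm:
  moves:
    - [[0.002, -0.001, 0.005], 0]
    - [[0.001, 0, 0.004], 0]
    - [[0, 0, 0.001], 0]
    - [[0, 0, 0], 0]
    - [[0, 0, 0], 0]

```text
time: 20.42
eef_pos: [0.4291, -0.2489, 0.1957]
orientation: [-3.092, -0.004, 2.105]
wrist_force: [0.2, 1.0, 0.1]
width: 0.362
```

```bash
python3 pg.py .4255 -.2495 .1165 2.11 .02; python3 - <<'E'
from plant import robot
from h import *
c=robot.camera("side");crop(c,300,110,430,230,5,"r2")
E
```

```text
t 20.42 grasp [ 0.4256 -0.2506  0.1178] rpy [-3.092 -0.004  2.105] tilt z [-0.045 -0.022 -0.999] w 0.362 F [0.2 1.  0.1] q7 0.64
[[0.001, 0.001, 0.001], -0.3],1
```

View pics/r2.png

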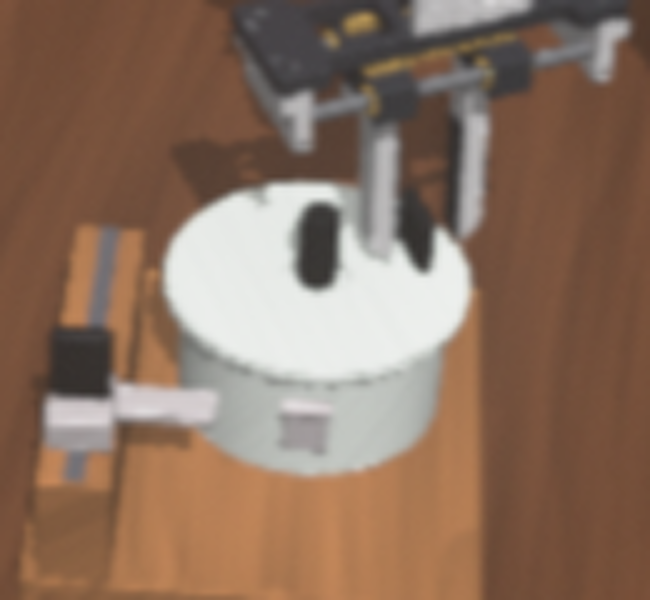

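The tab sits centred between the fingers: inner finger (380,200), tab (418,240), outer finger (470,180). The knob is clear. Closing gently.

Call:
jog_arm:
  moves:
    - [[0, 0, 0], 0]
    - [[0, 0, 0], 0]
    - [[0, 0, 0], 0]
    - [[0, 0, 0], 0]
    - [[0, 0, 0], 0]
    - [[0, 0, 0], 0]
    - [[0, 0, 0], 0]
  claw: 0.0
  force: 8

```text
time: 21.05
eef_pos: [0.4301, -0.2496, 0.1966]
orientation: [-3.093, -0.001, 2.104]
wrist_force: [0.2, -1.6, -0.3]
width: 0.113
```

Call:
jog_arm:
  moves:
    - [[0, 0, 0], 0]
    - [[0, 0, 0], 0]
  force: 15

```text
time: 21.22
eef_pos: [0.4303, -0.2498, 0.1969]
orientation: [-3.094, -0.001, 2.103]
wrist_force: [-0.6, -0.4, 2.0]
width: 0.108
```

```bash
python3 pg.py .4255 -.2495 .1165 2.11 .02
```

```text
t 21.22 grasp [ 0.4271 -0.2517  0.119 ] rpy [-3.094e+00 -1.000e-03  2.103e+00] tilt z [-0.041 -0.024 -0.999] w 0.108 F [-0.6 -0.4  2. ] q7 0.64
[[0.003, -0.0, 0.002], -0.4],1
```

Gripped: 0.108, i.e. 10.2 mm, which matches the tab. Lifting slowly, straight up in world axes (tool y compensated by -0.05 of z).

Call:
jog_arm:
  moves:
    - [[0, 0, -0.003], 0]
    - [[0, 0, -0.005], 0]
    - [[0, 0, -0.006], 0]
    - [[0, -0.001, -0.006], 0]
    - [[0, 0, -0.004], 0]
    - [[0, 0, 0], 0]
  force: 20

```text
time: 21.72
eef_pos: [0.4298, -0.249, 0.2229]
orientation: [-3.092, -0.003, 2.105]
wrist_force: [0.4, 0.4, -1.5]
width: 0.105
```

```bash
python3 pg.py .4271 -.2517 .219 2.103 .02; python3 - <<'E'
from plant import robot
from h import *
c=robot.camera("side");crop(c,300,110,430,230,5,"u1")
E
```

```text
t 21.72 grasp [ 0.4263 -0.2508  0.145 ] rpy [-3.092e+00 -3.000e-03  2.105e+00] tilt z [-0.044 -0.023 -0.999] w 0.105 F [ 0.4  0.4 -1.5] q7 0.66
[[-0.0, -0.001, -0.018], 0.0],[[-0.0, -0.001, -0.018], 0.0],[[-0.0, -0.001, -0.018], 0.0],[[-0.0, -0.001, -0.018], 0.0],4
```

View pics/u1.png

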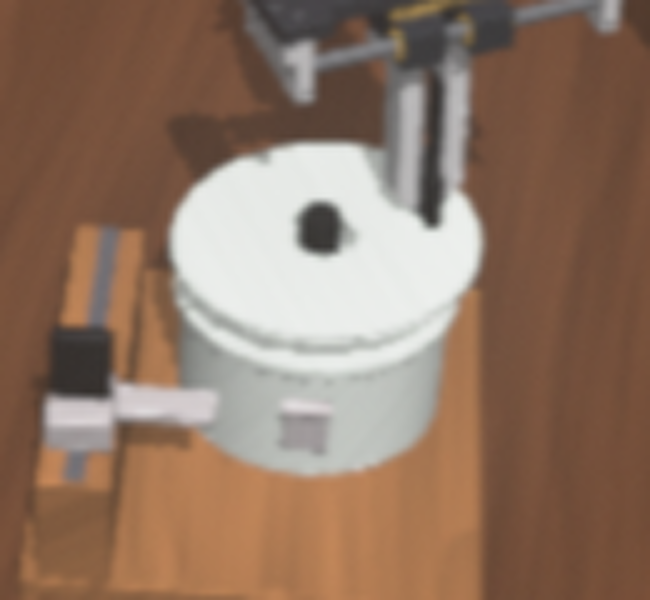

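The cover is up about 25 mm alone (load about 1.3 N), close to level, with the knob centred in its hole (320,228) and the inner lid seated below. Lifting further.

Call:
jog_arm:
  moves:
    - [[0, 0, -0.004], 0]
    - [[0, -0.001, -0.006], 0]
    - [[0, 0, -0.008], 0]
    - [[0, -0.001, -0.008], 0]
    - [[0, 0, -0.008], 0]
    - [[0, 0, -0.008], 0]
    - [[0, -0.001, -0.006], 0]
    - [[0, 0, -0.003], 0]

```text
time: 22.43
eef_pos: [0.4286, -0.2492, 0.2789]
orientation: [-3.091, -0.004, 2.105]
wrist_force: [-0.0, -0.9, -0.7]
width: 0.106
```

```bash
python3 pg.py .4271 -.2517 .219 2.103 .02
```

```text
t 22.43 grasp [ 0.4251 -0.251   0.201 ] rpy [-3.091 -0.004  2.105] tilt z [-0.045 -0.022 -0.999] w 0.106 F [-0.  -0.9 -0.7] q7 0.72
[[-0.002, 0.0, -0.018], 0.1],1
```

Call:
jog_arm:
  moves:
    - [[-0.001, 0, -0.005], 0]
    - [[0, 0, -0.006], 0]
    - [[0, 0, -0.004], 0]
    - [[0, 0, 0], 0]
    - [[0, 0, 0], 0]
    - [[0, 0, 0], 0]

```text
time: 22.93
eef_pos: [0.4301, -0.2499, 0.2964]
orientation: [-3.092, -0.003, 2.105]
wrist_force: [-0.9, -0.3, -1.0]
width: 0.104
```

```bash
python3 pg.py .4271 -.2517 .219 2.103 .02; python3 - <<'E'
from plant import robot
from h import *
c=robot.camera("side");crop(c,290,80,440,230,4,"v1")
c=robot.camera("top");cv2.imwrite("pics/v2.png",c["pixels"])
E
```

```text
t 22.93 grasp [ 0.4266 -0.2517  0.2185] rpy [-3.092e+00 -3.000e-03  2.105e+00] tilt z [-0.044 -0.023 -0.999] w 0.104 F [-0.9 -0.3 -1. ] q7 0.73
[[-0.0, 0.0, -0.0], 0.1],1
```

View pics/v1.png

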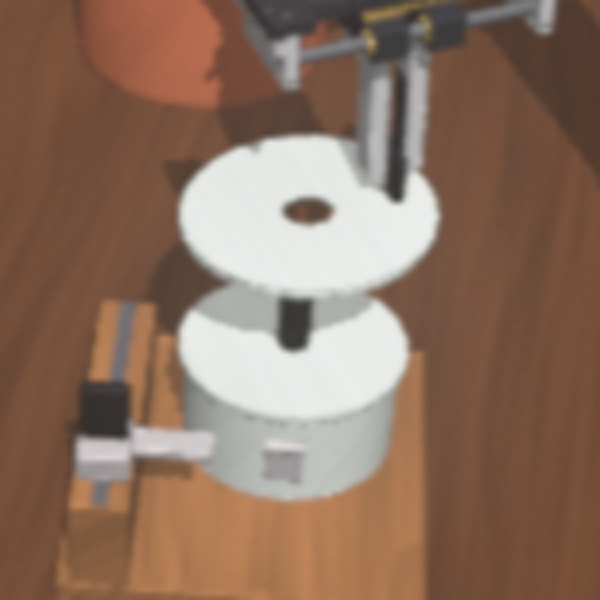

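View pics/v2.png

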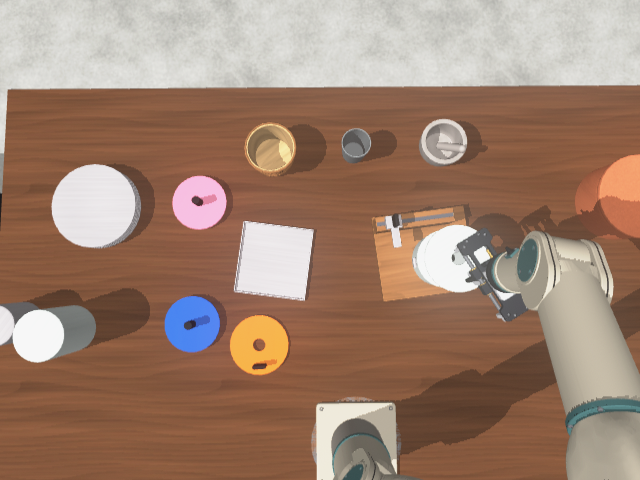

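```bash
python3 - <<'E'
from plant import robot
from h import *
c=robot.camera("side")
f=lambda x,y,z:back(c,(x+.5)/4-.5+290,(y+.5)/4-.5+80,z).round(4)
print("flange L/R/bottom",f(178,345,.086),f(409,348,.086),f(294,420,.084),"knob base",f(293,347,.086))
print("cover L,R,top,bot at .19",[f(*p,.19) for p in[(179,213),(440,215),(308,135),(308,292)]])
s=robot.sense();print(s["time"],s["eef_pos"].round(4),s["qvel"].round(3).tolist(),s["width"],robot.finish_job())
E
```

```text
flange L/R/bottom [ 0.5417 -0.2072  0.086 ] [ 0.3989 -0.2369  0.086 ] [ 0.4586 -0.1537  0.084 ] knob base [ 0.4705 -0.2215  0.086 ]
cover L,R,top,bot at .19 [array([ 0.5427, -0.2013,  0.19  ]), array([ 0.3905, -0.2341,  0.19  ]), array([ 0.4808, -0.301 ,  0.19  ]), array([ 0.4553, -0.1417,  0.19  ])]
the job is handed in; nothing more can be done
23.0833 [ 0.4299 -0.2499  0.2962] [-0.001, 0.001, -0.0, 0.001, -0.0, -0.001, 0.001] 0.10469291508699073 None
```

I carried out every step in the order asked and handed the job in at 23.1 s. `finish_job` gives no verdict.

- **Keeper:** I slid it to its stop, where the force rose to about 12 N. Its grip then measured y ≈ -0.091 to -0.094, against -0.0955 expected for fully open. The tongue is clear of the tin.
- **Lids:** I lifted both by the knob (load about 3 N), carried them across, lowered them into the tin and let go. The grasp point was at the predicted seat height of 0.117 m.
- **Cover:** I took it by its tab (10 mm grip) and lifted it off alone to 10 cm above where it sat, and it is held still there.

**Last checks:**
- **Inner lid:** it sits level on the tin axis, with its flange centred at x ≈ 0.470 and its knob at (0.4705, -0.2215), against the tin axis at (0.4705, -0.223).
- **Cover:** it measures 156 × 161 mm from a rough pixel reading, against 154 mm true. That fits a level cover or one tilted by only a few degrees.
- **Bystanders and look-alikes:** they look unmoved in the top view.

**What disagreed:** the tool drifted to about 3° off vertical, from pushing on the keeper stop and from the fast turns. Trying to level it in free air had little effect, so I left it. I saw no harm to the seating or to the cover.

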